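# Push a battery pack home between the guides of its charging cradle

## Task

Pick up the battery pack by the rib on its top, set it down on the cradle's plate in the wide mouth of the converging guides, nose towards the contact bar, and then push it in between the guides so that it centres itself, under the bridge and on until it has driven the stiff contact bar right to its end stop. Press it home firmly there, pushing with about 20 N, but never load the bar with more than 25 N. Leave the pack home, let go of it, and leave the other things on the bench where they are.

Things in the scene. Friction and masses are not known exactly. Their poses are not given: they have to be found in the camera images.
- pack_rib (a point): Centre of the black grip rib on top of the loose battery pack: 40 mm long (x), 16 mm thick (y), 28 mm tall. It stands on the pack's top; its own top is 73 mm over the pack's underside, this point 59 mm over it. It lies 20 mm behind the pack's middle: 70 mm behind the nose face, 30 mm ahead of the rear face. Axes: x to the nose, z up.
- pack_center (a point): Centre of the battery pack's box, a plain grey plastic block with a black nose, 100 mm long (x, nose at +x), 66 mm wide (y), 45 mm tall, 0.38 to 0.56 kg, weight slightly to the rear. 22.5 mm above the underside; nose and rear faces are 50 mm ahead and behind. The front 10 mm are only 56 mm wide.
- pack_nose (a point): Middle of the pack's flat nose face, 22.5 mm above its underside.
- cradle: Charging cradle fixed to the bench: dark steel plate, 10 mm thick, 170 mm wide, x -180 to +170 mm, with aluminium guides whose tops are 50 mm above the bench. Origin at bench level; x is the direction of pushing in, y left, z up. The guides converge from 150 mm apart at x -110 mm to 70 mm at x +10 mm, then run on straight, 70 mm apart (2 mm of play each side of the pack).
- mouth (a point): Point on the cradle's plate (10 mm above the bench) in the wide mouth of the guides, on the centre line, 80 mm before the cradle's origin: where the pack's middle is to be set down (its nose is then 40 mm before the straight channel). Axes as the cradle.
- bridge (a point): Middle of the aluminium bridge across the channel (18 mm long, 100 mm past the cradle's origin; underside 64 mm and top 70 mm above the bench). The pack's box passes under it, the rib stays before it. Under or beyond it are the contact bar and its black contact unit, whose depth varies by 14 mm either way and is not measured: once home, the pack's middle is 26 to 54 mm short of this point: feel for it.
- contact_bar (a joint): Travel of the contact bar, a steel plate across the channel, 56 mm wide, 14 to 44 mm above the bench, pushed by the pack's nose. 0 = fully out towards the mouth, 0.016 m = on its end stop; starts 0 to 6 mm in. No spring: it slides stiffly (about 5 N; the pack sliding on the plate adds 1 to 2 N, more if pressed down) and stays where left. At its stop the force rises steeply.
- converter: Bystander: low smooth box without a rib, 85 x 55 x 30 mm; origin under its centre.
- heatsink: Bystander: finned aluminium heat sink, 70 x 50 x 30 mm; origin under its centre.
- tape: Bystander: brown roll, 90 mm across, 24 mm tall; origin under its centre.
- driver: Bystander: screwdriver about 200 mm long lying on the bench.
- tray: Bystander: open steel tray, 130 x 100 x 35 mm; origin under its centre.
- spool: Bystander: dark steel slug, 44 mm across, 30 mm tall; origin under its centre.
- carton: Bystander: cardboard carton, 130 x 100 x 80 mm; origin under its centre.
Things that resemble listed ones, but are neither listed nor needed, are in the scene too. What is shaped like the part that bears pack_rib but pink or white is not meant.

How it is judged:
By the outcome, as a careful person would: the job done as asked, in the order asked, and still so for the second after the job is handed in, with the robot touching nothing.
It also fails if it takes over 72 s, if anything falls off the work surface, if the arm or the gripper's body presses on something with over 40 N, if the wrist force passes 120 N, or if a joint passes its speed limit or range.

## Robot

A 6-joint arm with a two-finger parallel gripper is mounted at the origin on the work surface. World frame = base frame: x ahead of the robot, y to its left, z up, the work surface at z = 0. Lengths are in mm, angles in degrees, forces in N, time in s.
With the tool pointing down it reaches from about 350 to 850 mm from the base axis. Payload 8.1 kg.
Tool frame: the origin (TCP) lies between the finger pads; the fingertips stand 19 mm ahead of it and the grasp point (between the pads) is the TCP (nose_length is the distance from the TCP to the fingertips, in mm); y points along the fingers, x is the direction in which the jaws open and shut, and the axes are right-handed (so a half turn about y gives the same grasp; the last joint's range is limited). The gripper opens to 85 mm and grips with 20 to 120 N. Pads are 22 mm wide; open, the fingers measure 114 mm over their backs; the gripper's body (76 mm by 85 mm) begins 54 mm behind the grasp point. The pads swing forward as they close: fully open they stand 13 mm farther back than shut.
Start: joints at [-70.439, 7.471, 85.268, -0, 87.261, -4.893], TCP at [248.396, -546.173, 250.292] pointing down, gripper open.
Joint ranges: [-169.43, 169.43], [-51.17, 129.36], [1.28, 143.12], [-76.62, 256.62], [0, 156.53], [-152.29, 152.29]. Speed limits (degrees/s): [136.94, 136.94, 159.86, 180, 180, 180].

## Interface

Orientations are given as [roll, pitch, yaw] about the fixed x, y, z axes, in that order (R = Rz(yaw) Ry(pitch) Rx(roll)).
In Python, from bench import sense, snapshot, camera_info, hand_in, nose_length gives the robot as it stands.
- The arm moves only by the tool arm_command, never from a script. Its argument "commands" is a list of rows, each a list of 3 entries, a list of its own where there are three numbers: the opening in per cent of the stroke, from 0 (shut) to 100 (fully open), then the shift along the world's x, y, z in units of 30 mm (1.0 is 30 mm), then the turn, a rotation vector about the world's x, y, z in degrees. A call has 1 to 5 rows; each row shifts and turns the pose as measured when the row begins; what a row does not reach is not made up. A row lasts 1/12 s, in which the tool goes at most 41.7 mm and 7.16 degrees, less where a joint would pass 70% of its speed; a pose out of reach is approached as far as the arm can. A call is refused whole if a number of a shift passes 1 or a number of a turn 7.16, either way. A call with a gripper value outside its range is refused whole. The fingers move at their own pace and stop on an object; "force" is the grip in N (left out, the last holds). Time passes only in rows, so rows that do not move let the fingers close. It gives the time, the measured TCP pose, the force and the opening at its end, in the units of the state.
- sense(): the state, without advancing time (a new reading comes with each control period).
- snapshot(name): name is "side" or "top"; returns the picture (400x640x3 uint8, blue, green, red); there is no depth.
- camera_info(name): a dict with "fx", "fy", "cx", "cy" (pixels), "k1" (the pictures are not rectified: a ray, as slopes to the right and down, at radius r is drawn at 1 + k1 r^2 times it, then the intrinsics apply), "rvec" (rotation vector, rad) and "tvec" (3), from world to camera coordinates, as OpenCV has them. Camera axes: x right, y down, z forward; pixel columns grow to the right and rows downward; lengths in mm; the calibration is good to about 2 mm. A picture is of the moment at which its call begins. camera_info takes no time and is no camera call.
- hand_in(): hands the job in, once; it reports no verdict.
The state is a dict: "time": time; "joint_pos": joint angles; "qd": joint speeds; "joint_efforts": joint torques, N m; "tool_pos": TCP position; "tcp_rot": TCP orientation; "ft_force": force on the tool from outside, world axes, zero at the start; "wrist_torque": the same for the moment, N m; "finger_gap": finger opening in mm.
Only numpy, scipy, OpenCV 4.12 (cv2) and the standard library are available. Lean on these libraries where they do the work, as an engineer would, in place of code of your own. Each camera call takes 0.05 s, during which the arm holds its last target. There are 200 camera calls.

## Working session

There is one attempt and no reset: what is moved stays moved. The work goes in short steps, Python scripts to look and compute and a tool call to move; the robot and the scene stay as the last step left them, time stands still between calls to the robot, and variables do not carry over. Pictures are saved under pics/ and viewed, about 8 in all and at most 12, crops included, and the job is handed in when it is done.

Besides the shell and the picture viewer there is one more tool, called after "Call:" as name(argument=value, ...), one argument or row to a line, values as JSON. arm_command: Moves the arm, as the interface text tells. Its arguments: {"type":"object","properties":{"commands":{"type":"array"},"force":{"type":"number"}},"required":["commands"]}

```bash
mkdir -p pics; ls; python3 - <<'E'
from bench import *
import cv2
for n in("top","side"):
    cv2.imwrite(f"pics/{n}1.png",snapshot(n)); print(n,camera_info(n))
print(sense(),nose_length if not callable(nose_length) else nose_length())
E
```

```text
pics
top {'fx': 398.4960879965914, 'fy': 398.4960879965914, 'cx': 317.69480895678845, 'cy': 201.87922797886623, 'k1': -0.057890126563624134, 'rvec': array([ 2.14656916, -2.17946803,  0.11681504]), 'tvec': array([ -38.42352366,  502.73403742, 1122.48903251])}
side {'fx': 387.4354752032219, 'fy': 387.4354752032219, 'cx': 319.3800722113541, 'cy': 194.4329799640744, 'k1': 0.015977790296414964, 'rvec': array([ 0.69218816, -2.46204493,  1.37197184]), 'tvec': array([ 386.15361132,  213.04432668, 1134.39001017])}
{'time': 0.1, 'joint_pos': array([-7.04381990e+01,  7.51083258e+00,  8.53233619e+01, -2.11388607e-03,
        8.72604079e+01, -4.89306692e+00]), 'qd': array([ 0.01017306,  0.00287544, -0.17493927,  0.02447832, -0.07045645,
       -0.0532107 ]), 'joint_efforts': array([ 8.47598076e-04, -5.70952177e+01, -5.01942980e+01, -2.04972048e-04,
        8.15988926e-03, -1.52588468e-04]), 'tool_pos': array([ 248.24044032, -545.73530718,  249.34566778]), 'tcp_rot': array([-89.99403437,   0.09443766, -65.54502436]), 'ft_force': array([ 0.65104769,  0.25139572, -0.98073926]), 'wrist_torque': array([0.0074096 , 0.04350745, 0.04707581]), 'finger_gap': 85.24246304692008} 19.0
```

View pics/top1.png

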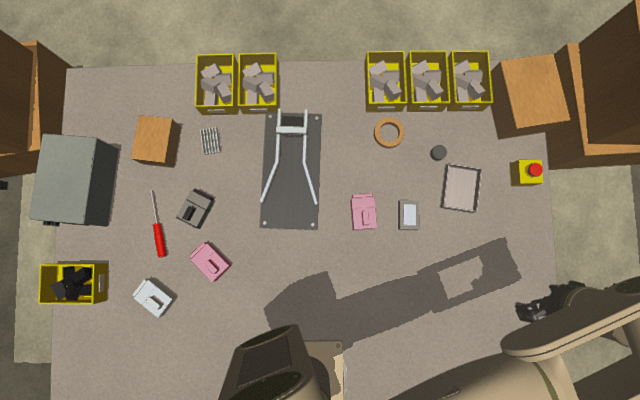

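View pics/side1.png

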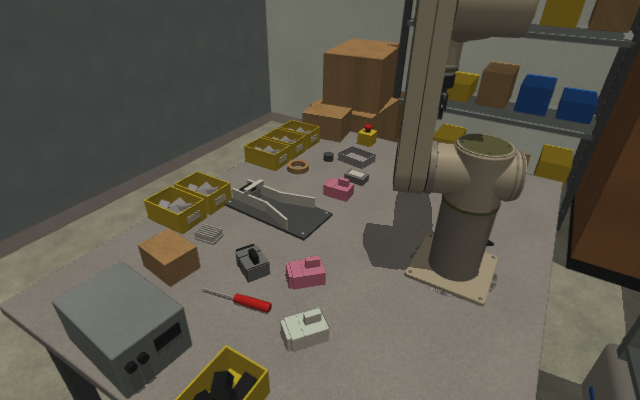

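The top view shows the grey pack at about (195,208), the cradle from (290,110) to (290,228), and pink and white decoys at (363,211), (210,261) and (152,297). In the side view the pack is at about (252,262) and the cradle at about (280,207). Next I'll zoom in.

```bash
python3 - <<'E'
import cv2,numpy as np
t=cv2.imread("pics/top1.png");s=cv2.imread("pics/side1.png")
def c(im,x,y,w,h,k):return cv2.resize(im[y:y+h,x:x+w],None,fx=k,fy=k,interpolation=cv2.INTER_CUBIC)
a=c(t,170,180,50,50,8);b=c(s,228,235,50,50,8)
d=c(t,250,100,80,140,4) ; d=cv2.resize(d,(320,560))
e=c(s,220,170,120,75,4)
cv2.imwrite("pics/packz.png",np.hstack([a,b]))
f=np.zeros((560,800,3),np.uint8);f[:,:320]=d;f[:300,320:]=e;cv2.imwrite("pics/cradz.png",f)
E
```

```text
(no output)
```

View pics/packz.png

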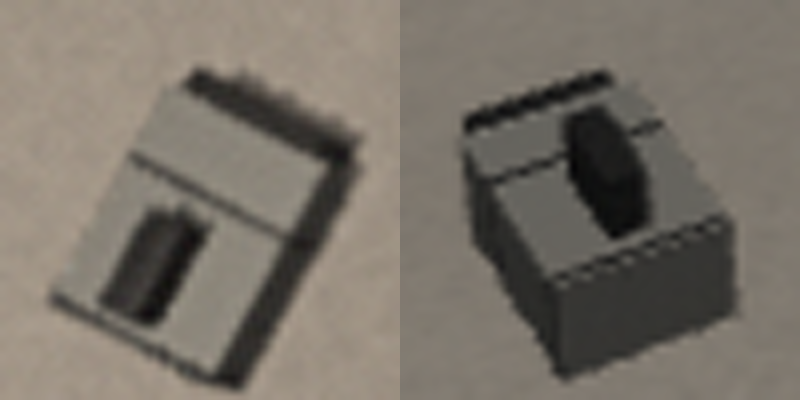

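View pics/cradz.png

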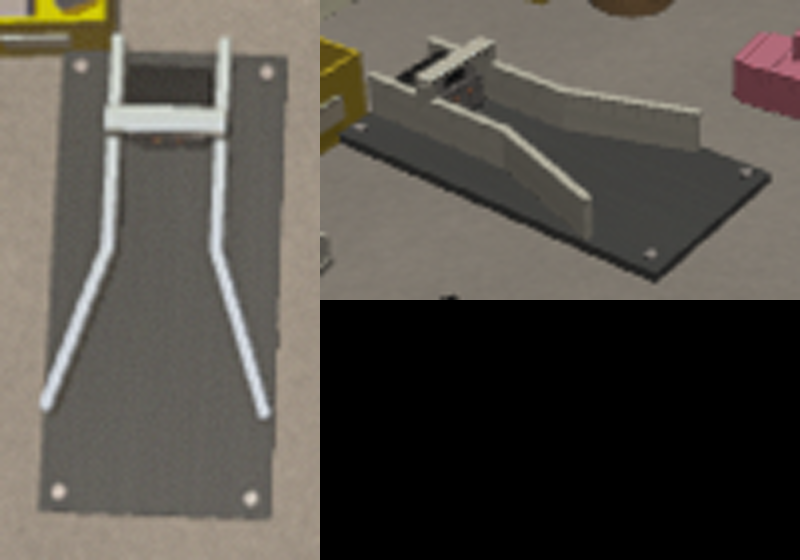

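The pack's nose points up and to the right in the top view, and its rear faces the robot. I can pick the cradle's plate corners, guide ends and kinks in both views. Now I'll fit poses with height left free as the check.

```bash
cat > h.py <<'E'
import cv2,numpy as np
from bench import *
from scipy.optimize import least_squares
I={n:camera_info(n) for n in("top","side")}
def proj(n,P):
    c=I[n];R=cv2.Rodrigues(c["rvec"])[0];q=np.atleast_2d(P)@R.T+c["tvec"];s=q[:,:2]/q[:,2:]
    s=s*(1+c["k1"]*(s**2).sum(1,keepdims=True));return s*[c["fx"],c["fy"]]+[c["cx"],c["cy"]]
def place(p,L):
    a=np.radians(p[3]);c,s=np.cos(a),np.sin(a)
    return np.array(L,float)@np.array([[c,s,0],[-s,c,0],[0,0,1]])+p[:3]
def fit(obs,p0):
    f=lambda p:np.concatenate([(proj(n,place(p,L))-uv).ravel() for n,L,uv in obs])
    r=least_squares(f,p0,loss="soft_l1");return r.x,r.fun.reshape(-1,2).round(1)
E
cat > m.py <<'E'
from h import *
T=lambda A,o,k,d=0:(np.array(A,float)-[d,0])/k+o
pk=[("top",[(-50,33,45),(-50,-33,45),(40,33,45),(40,-33,45)],T([(50,295),(215,375),(185,85),(330,165)],(170,180),8)),
("side",[(-50,33,45),(-50,-33,45),(-50,33,0),(-50,-33,0),(40,33,45),(40,-33,45)],T([(560,280),(735,215),(565,380),(735,312),(465,130),(612,75)],(228,235),8,400))]
cr=[("top",[(-180,85,10),(-180,-85,10),(170,85,10),(170,-85,10),(-110,78,50),(-110,-78,50),(10,38,50),(10,-38,50)],
 T([(38,512),(272,518),(65,52),(287,57),(45,407),(265,413),(110,247),(216,247)],(250,100),4)),
("side",[(-180,85,10),(-180,-85,10),(170,85,10),(-110,78,50),(-110,-78,50),(10,38,50),(10,-38,50)],
 T([(655,270),(769,177),(342,135),(590,200),(700,112),(505,127),(558,90)],(220,170),4,320))]
for n,o,p0 in(("pack",pk,[500,230,0,-30]),("cradle",cr,[600,0,0,0])):
    p,r=fit(o,p0);print(n,p.round(1));print(r.tolist())
    if n=="pack":print("rib",place(p,[(-20,0,59)]),"grasp yaw",p[3]+90)
    else:print("mouth",place(p,[(-80,0,10),(-100,0,10+59),(100,0,67)]))
E
python3 m.py
```

```text
pack [491.4 305.3  -2.6 -28.3]
[[0.5, 0.2], [-0.3, 0.9], [-1.1, -1.2], [0.6, -0.7], [-0.6, 0.3], [-0.0, 0.2], [0.1, -0.0], [0.7, 0.1], [-0.6, 0.0], [2.5, -0.4]]
rib [[473.76364912 314.78152068  56.422769  ]] grasp yaw 61.65211384615595
cradle [607.4  30.5  -3.8  -2.9]
[[0.3, -0.6], [-0.1, -0.0], [-0.3, -1.2], [0.2, -0.7], [0.2, 0.5], [-0.0, 0.9], [-0.1, -0.5], [-0.2, 0.4], [0.3, 1.2], [0.3, -0.8], [-1.4, -0.5], [-0.1, -0.2], [-0.1, 0.3], [0.4, 0.5], [1.1, 0.2]]
mouth [[527.54756863  34.53172896   6.16705683]
 [507.57301446  35.54028517  65.16705683]
 [707.31855618  25.4547231   63.16705683]]
```

Both fits agree with the text: pack height is −3 mm and cradle height −4 mm against 0, and residuals are mostly about 1 px or less (worst 2.5 px). The rib is at (474,315) with yaw −28.3°, so the grasp yaw is +61.7°. The cradle yaw is −2.9°. Moving to the pack now.

Call:
arm_command(
  commands=[
    [100,[0.5,1,0],[0,0,7.1]],
    [100,[0.5,1,0],[0,0,7.1]],
    [100,[0.5,1,0],[0,0,7.1]],
    [100,[0.5,1,0],[0,0,7.1]],
    [100,[0.5,1,0],[0,0,7.1]],
  ],
)

```text
time: 0.52
tool_pos: [320.3, -394.0, 244.7]
tcp_rot: [-90.0, 0.4, -29.9]
ft_force: [0.8, 0.7, -0.5]
finger_gap: 85.1
```

Call:
arm_command(
  commands=[
    [100,[0.5,1,0],[0,0,7.1]],
    [100,[0.5,1,0],[0,0,7.1]],
    [100,[0.5,1,0],[0,0,7.1]],
    [100,[0.5,1,0],[0,0,7.1]],
    [100,[0.5,1,0],[0,0,7.1]],
  ],
)

```text
time: 0.93
tool_pos: [396.1, -235.5, 242.4]
tcp_rot: [-89.9, 0.5, 6.0]
ft_force: [-0.1, -0.2, 0.5]
finger_gap: 85.3
```

Call:
arm_command(
  commands=[
    [100,[0.3,1,0],[0,0,7.1]],
    [100,[0.3,1,0],[0,0,7.1]],
    [100,[0.3,1,0],[0,0,7.1]],
    [100,[0.3,1,0],[0,0,7.1]],
    [100,[0.3,1,0],[0,0,7.1]],
  ],
)

```text
time: 1.35
tool_pos: [441.6, -76.7, 240.6]
tcp_rot: [-89.8, 0.6, 41.8]
ft_force: [0.8, -0.5, 0.2]
finger_gap: 84.8
```

Call:
arm_command(
  commands=[
    [100,[0,1,0],[0,0,7.1]],
    [100,[0,1,0],[0,0,7.1]],
    [100,[0,1,0],[0,0,7.1]],
    [100,[0,1,0],[0,0,0]],
    [100,[0,1,0],[0,0,0]],
  ],
)

```text
time: 1.77
tool_pos: [440.4, 81.4, 238.9]
tcp_rot: [-89.6, 0.6, 63.8]
ft_force: [0.0, -0.7, -1.1]
finger_gap: 85.3
```

Call:
arm_command(
  commands=[
    [100,[0.1,1,0],[0,0,-1]],
    [100,[0.1,1,0],[0,0,-1]],
    [100,[0.1,1,0],[0,0,0]],
    [100,[0.1,1,0],[0,0,0]],
    [100,[0.1,1,0],[0,0,0]],
  ],
)

```text
time: 2.18
tool_pos: [452.7, 239.3, 237.2]
tcp_rot: [-89.6, 0.7, 61.8]
ft_force: [0.5, -0.5, 0.7]
finger_gap: 85.2
```

Call:
arm_command(
  commands=[
    [100,[0.2,1,-0.5],[0,0,0]],
    [100,[0.2,0.9,-1],[0,0,0]],
    [100,[0.1,0,-1],[0,0,0]],
    [100,[0,0,0],[0,0,0]],
  ],
)

```text
time: 2.52
tool_pos: [467.3, 306.0, 160.8]
tcp_rot: [-89.6, 0.5, 62.2]
ft_force: [-1.0, -1.0, -2.1]
finger_gap: 85.3
```

```bash
cat >> h.py <<'E'
from scipy.spatial.transform import Rotation as Ro
def need(xyz,yaw):
    s=sense();R=Ro.from_euler("xyz",s["tcp_rot"],degrees=True);G=Ro.from_euler("xyz",[-90,0,yaw],degrees=True)
    print("pos",s["tool_pos"].round(1),"rot",s["tcp_rot"].round(2),"F",s["ft_force"].round(1),"gap",s["finger_gap"].round(1),"t",s["time"])
    print("shift mm",(np.array(xyz)-s["tool_pos"]).round(1),"turn",(G*R.inv()).as_rotvec(degrees=True).round(2))
E
python3 - <<'E'
from h import *
need([473.8,314.8,68],61.7)
t,s=snapshot("top"),snapshot("side")
g=lambda n,im,P,w,k:(lambda u:cv2.resize(im[max(0,u[1]-w):u[1]+w,max(0,u[0]-w):u[0]+w],(k,k),interpolation=cv2.INTER_CUBIC))(proj(n,P)[0].astype(int))
cv2.imwrite("pics/pk2.png",np.hstack([g("top",t,[474,315,60],40,400),g("side",s,[474,315,100],40,400)]))
E
```

```text
Traceback (most recent call last):
  File "h.py", line 17, in need
    print("pos",s["tool_pos"].round(1),"rot",s["tcp_rot"].round(2),"F",s["ft_force"].round(1),"gap",s["finger_gap"].round(1),"t",s["time"])
                                                                                                    ^^^^^^^^^^^^^^^^^^^^^
AttributeError: 'float' object has no attribute 'round'
```

```bash
sed -i 's/s\["finger_gap"\].round(1)/round(s["finger_gap"],1)/' h.py
python3 - <<'E'
from h import *
need([473.8,314.8,68],61.7)
t,s=snapshot("top"),snapshot("side")
g=lambda n,im,P,w,k:(lambda u:cv2.resize(im[max(0,u[1]-w):u[1]+w,max(0,u[0]-w):u[0]+w],(k,k),interpolation=cv2.INTER_CUBIC))(proj(n,P)[0].astype(int))
cv2.imwrite("pics/pk2.png",np.hstack([g("top",t,[474,315,60],40,400),g("side",s,[474,315,100],40,400)]))
E
```

```text
pos [467.3 306.  160.8] rot [-89.64   0.47  62.17] F [-1.  -1.  -2.1] gap 85.3 t 2.5167
shift mm [  6.5   8.8 -92.8] turn [ 0.25 -0.53 -0.47]
```

View pics/pk2.png

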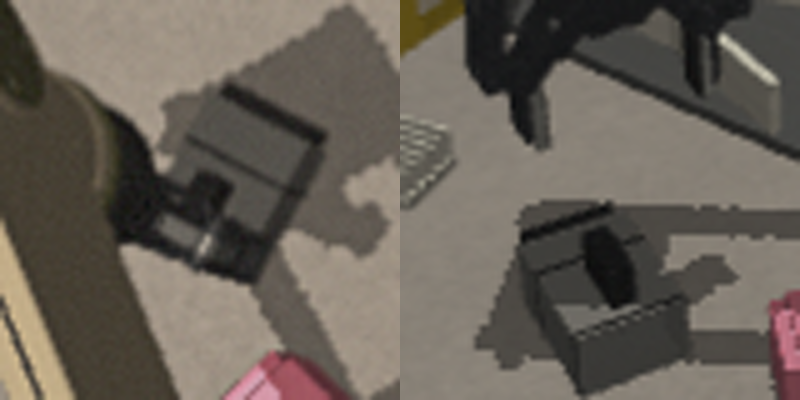

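The pack is undisturbed. The fingers at (530,130) and (700,90) straddle the rib at (610,265) and lie along its thickness. Descending now.

Call:
arm_command(
  commands=[
    [100,[0.1,0.15,-0.8],[0.25,-0.5,-0.5]],
    [100,[0.1,0.1,-0.8],[0,0,0]],
    [100,[0,0.05,-0.5],[0,0,0]],
    [100,[0,0,0],[0,0,0]],
  ],
)

```text
time: 2.95
tool_pos: [480.7, 314.9, 112.9]
tcp_rot: [-90.6, -0.9, 61.4]
ft_force: [-0.6, -0.7, 0.3]
finger_gap: 85.0
```

```bash
python3 -c "
from h import *
need([473.8,314.8,68],61.7)"
```

```text
pos [480.7 314.9 112.9] rot [-90.62  -0.91  61.37] F [-0.6 -0.7  0.3] gap 85.0 t 2.95
shift mm [ -6.9  -0.1 -44.9] turn [-0.51  0.98  0.34]
```

Call:
arm_command(
  commands=[
    [100,[-0.2,0,-0.3],[-0.5,1,0.3]],
    [100,[0,0,-0.3],[0,0,0]],
    [100,[0,0,0],[0,0,0]],
    [100,[0,0,0],[0,0,0]],
  ],
)

```text
time: 3.28
tool_pos: [477.9, 314.3, 101.3]
tcp_rot: [-90.2, -0.3, 61.5]
ft_force: [-0.1, -0.8, 0.6]
finger_gap: 85.1
```

```bash
python3 -c "
from h import *
need([473.8,314.8,68],61.7)"
```

```text
pos [477.9 314.3 101.3] rot [-90.19  -0.3   61.53] F [-0.1 -0.8  0.6] gap 85.1 t 3.2833
shift mm [ -4.1   0.5 -33.3] turn [-0.17  0.31  0.17]
```

Call:
arm_command(
  commands=[
    [60,[-0.15,0,-0.4],[-0.2,0.3,0.2]],
    [50,[-0.05,0,-0.4],[0,0,0]],
    [40,[0,0,-0.3],[0,0,0]],
    [40,[0,0,0],[0,0,0]],
  ],
)

```text
time: 3.62
tool_pos: [472.8, 314.8, 68.0]
tcp_rot: [-90.2, -0.2, 61.7]
ft_force: [0.0, -0.2, -0.4]
finger_gap: 38.9
```

```bash
python3 -c "
from h import *
need([473.8,314.8,68],61.7)"
```

```text
pos [472.8 314.8  68. ] rot [-90.16  -0.16  61.74] F [ 0.  -0.2 -0.4] gap 38.9 t 3.6167
shift mm [ 1. -0.  0.] turn [-0.07  0.22 -0.04]
```

Right on the target pose with no contact force. Closing.

Call:
arm_command(
  commands=[
    [0,[0,0,0],[0,0,0]],
    [0,[0,0,0],[0,0,0]],
    [0,[0,0,0],[0,0,0]],
    [0,[0,0,0],[0,0,0]],
    [0,[0,0,0],[0,0,0]],
  ],
  force=50,
)

```text
time: 4.03
tool_pos: [472.1, 314.8, 66.7]
tcp_rot: [-90.1, -0.1, 61.8]
ft_force: [0.2, 0.2, -2.3]
finger_gap: 15.5
```

Call:
arm_command(
  commands=[
    [0,[0,0,0],[0,0,0]],
    [0,[0,0,0.3],[0,0,0]],
    [0,[0,0,0.5],[0,0,0]],
    [0,[0,0,0.5],[0,0,0]],
    [0,[0,0,0.3],[0,0,0]],
  ],
)

```text
time: 4.45
tool_pos: [467.8, 312.4, 112.3]
tcp_rot: [-89.7, 0.5, 61.8]
ft_force: [0.4, -0.1, -4.2]
finger_gap: 15.1
```

The gap is 15.1 mm and the load about 4.2 N, so the pack is held. Carrying it to the mouth: target (507.6, 35.5), yaw 87.1°.

Call:
arm_command(
  commands=[
    [0,[0,-0.2,0.8],[0,0,1]],
    [0,[0.1,-0.5,0.5],[0,0,2.5]],
    [0,[0.1,-0.7,0.2],[0,0,2.5]],
    [0,[0.1,-0.7,0],[0,0,2.5]],
    [0,[0.1,-0.7,0],[0,0,2.5]],
  ],
)

```text
time: 4.87
tool_pos: [478.8, 229.4, 163.2]
tcp_rot: [-89.8, 0.4, 73.4]
ft_force: [-0.3, -0.1, -5.2]
finger_gap: 15.0
```

Call:
arm_command(
  commands=[
    [0,[0.1,-0.7,0],[0,0,2.5]],
    [0,[0.1,-0.7,0],[0,0,2.5]],
    [0,[0.1,-0.7,0],[0,0,2.5]],
    [0,[0.1,-0.7,0],[0,0,2.5]],
    [0,[0.1,-0.7,0],[0,0,2.5]],
  ],
)

```text
time: 5.28
tool_pos: [492.9, 119.4, 165.3]
tcp_rot: [-89.8, 0.3, 86.7]
ft_force: [-0.4, 0.2, -4.4]
finger_gap: 15.0
```

Call:
arm_command(
  commands=[
    [0,[0.1,-0.7,0],[0,0,2]],
    [0,[0.1,-0.6,0],[0,0,0]],
    [0,[0,-0.4,0],[0,0,0]],
    [0,[0,0,0],[0,0,0]],
    [0,[0,0,0],[0,0,0]],
  ],
)

```text
time: 5.7
tool_pos: [497.9, 61.2, 166.0]
tcp_rot: [-89.7, 0.4, 88.7]
ft_force: [-0.3, -0.4, -5.6]
finger_gap: 14.8
```

```bash
python3 -c "
from h import *
need([507.6,35.5,77],87.1)"
```

```text
pos [497.9  61.2 166. ] rot [-89.72   0.45  88.68] F [-0.3 -0.4 -5.6] gap 14.8 t 5.7
shift mm [  9.7 -25.7 -89. ] turn [ 0.44 -0.29 -1.58]
```

Call:
arm_command(
  commands=[
    [0,[0.2,-0.5,-0.2],[0.4,-0.3,-1.6]],
    [0,[0.1,-0.3,-0.3],[0,0,0]],
    [0,[0,0,-0.4],[0,0,0]],
    [0,[0,0,-0.4],[0,0,0]],
    [0,[0,0,0],[0,0,0]],
  ],
)

```text
time: 6.12
tool_pos: [506.6, 39.1, 124.6]
tcp_rot: [-90.0, -0.0, 87.2]
ft_force: [-0.6, 0.8, -6.3]
finger_gap: 14.8
```

```bash
python3 - <<'E'
from h import *
need([507.6,35.5,77],87.1)
t,s=snapshot("top"),snapshot("side")
a=cv2.resize(t[95:245,230:350],(480,600),interpolation=cv2.INTER_CUBIC);b=cv2.resize(s[150:250,220:340],(320,267))
f=np.zeros((600,800,3),np.uint8);f[:,:480]=a;f[:267,480:]=b;cv2.imwrite("pics/place.png",f)
E
```

```text
pos [506.6  39.1 124.6] rot [-9.002e+01 -5.000e-02  8.718e+01] F [-0.6  0.8 -6.3] gap 14.8 t 6.1167
shift mm [  1.   -3.6 -47.6] turn [-0.05  0.02 -0.08]
```

View pics/place.png

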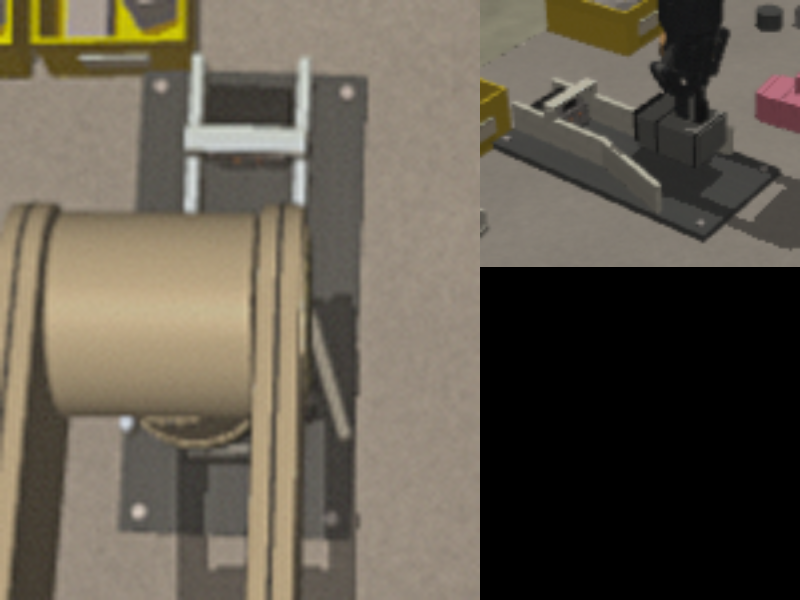

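The side view shows the pack level between the guides with its nose towards the bridge; the arm hides it in the top view. Lowering.

Call:
arm_command(
  commands=[
    [0,[0,-0.15,-0.5],[0,0,0]],
    [0,[0,0,-0.5],[0,0,0]],
    [0,[0,0,-0.2],[0,0,0]],
    [0,[0,0,0],[0,0,0]],
  ],
)

```text
time: 6.55
tool_pos: [509.0, 37.0, 92.0]
tcp_rot: [-90.3, -0.1, 87.4]
ft_force: [-0.4, 0.6, -4.4]
finger_gap: 15.4
```

```bash
python3 -c "
from h import *
need([507.6,35.5,77],87.1)"
```

```text
pos [509.  37.  92.] rot [-9.034e+01 -8.000e-02  8.740e+01] F [-0.4  0.6 -4.4] gap 15.4 t 6.55
shift mm [ -1.4  -1.5 -15. ] turn [-0.07  0.34 -0.3 ]
```

Call:
arm_command(
  commands=[
    [0,[-0.05,-0.05,-0.2],[0,0.3,-0.3]],
    [0,[0,0,-0.15],[0,0,0]],
    [0,[0,0,-0.1],[0,0,0]],
    [0,[0,0,0],[0,0,0]],
  ],
)

```text
time: 6.88
tool_pos: [508.6, 36.2, 79.6]
tcp_rot: [-90.1, -0.1, 87.1]
ft_force: [0.3, 0.2, -4.8]
finger_gap: 15.0
```

Call:
arm_command(
  commands=[
    [0,[0,0,-0.08],[0,0,0]],
    [0,[0,0,0],[0,0,0]],
  ],
)

```text
time: 7.05
tool_pos: [509.0, 36.2, 77.6]
tcp_rot: [-90.2, -0.1, 87.1]
ft_force: [-0.5, 0.3, -5.4]
finger_gap: 15.0
```

Call:
arm_command(
  commands=[
    [0,[0,0,-0.05],[0,0,0]],
    [0,[0,0,-0.03],[0,0,0]],
  ],
)

```text
time: 7.22
tool_pos: [510.3, 36.2, 76.7]
tcp_rot: [-90.3, -0.1, 87.1]
ft_force: [-3.0, 0.2, 6.7]
finger_gap: 14.5
```

The force changed from −5 N to +7 N, so the pack is down on the plate. Releasing and rising.

Call:
arm_command(
  commands=[
    [50,[0,0,0],[0,0,0]],
    [50,[0,0,0],[0,0,0]],
    [50,[0,0,0.05],[0,0,0]],
    [50,[0,0,0.4],[0,0,0]],
    [50,[0,0,0.8],[0,0,0]],
  ],
)

```text
time: 7.63
tool_pos: [509.0, 36.1, 113.3]
tcp_rot: [-90.2, -0.1, 87.1]
ft_force: [-0.1, -0.6, 0.5]
finger_gap: 42.4
```

Call:
arm_command(
  commands=[
    [50,[0,0,0.8],[0,0,0]],
    [0,[-0.7,0,0.4],[0,0,0]],
    [0,[-1,0,0],[0,0,0]],
    [0,[-1,0,0],[0,0,0]],
    [0,[-0.4,0,0],[0,0,0]],
  ],
)

```text
time: 8.05
tool_pos: [420.0, 35.8, 162.8]
tcp_rot: [-91.0, -0.1, 87.1]
ft_force: [-0.2, 0.1, -0.1]
finger_gap: 0.1
```

```bash
python3 - <<'E'
from h import *
need([410,39.5,46],87.1)
t,s=snapshot("top"),snapshot("side")
a=cv2.resize(t[95:245,230:350],(400,500),interpolation=cv2.INTER_CUBIC);b=cv2.resize(s[160:240,230:330],(400,320),interpolation=cv2.INTER_CUBIC)
f=np.zeros((500,800,3),np.uint8);f[:,:400]=a;f[:320,400:]=b;cv2.imwrite("pics/placed.png",f)
E
```

```text
pos [420.   35.8 162.8] rot [-91.03  -0.1   87.12] F [-0.2  0.1 -0.1] gap 0.1 t 8.05
shift mm [ -10.     3.7 -116.8] turn [-0.04  1.03 -0.02]
```

View pics/placed.png

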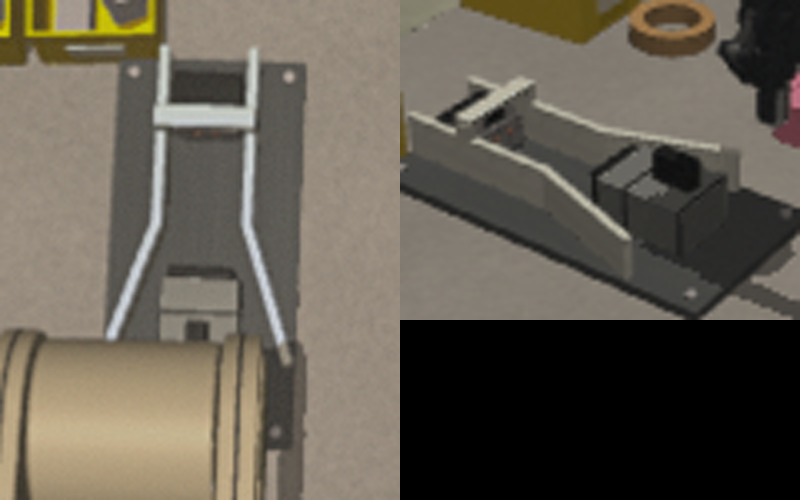

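The pack is set down in the mouth, square and centred: its nose spans 165–235 px and the channel is centred at about 202 px. Now I'll lower the shut fingers behind the rear face, which is at x≈479, and push low, level with the bar.

Call:
arm_command(
  commands=[
    [0,[0.2,0.1,-0.8],[0,1,0]],
    [0,[0,0,-0.8],[0,0,0]],
    [0,[0,0,-0.8],[0,0,0]],
    [0,[0,0,-0.4],[0,0,0]],
    [0,[0,0,0],[0,0,0]],
  ],
)

```text
time: 8.57
tool_pos: [435.1, 38.6, 83.3]
tcp_rot: [-91.0, -0.1, 87.1]
ft_force: [-0.6, 0.2, -0.8]
finger_gap: -0.0
```

```bash
python3 -c "
from h import *
need([440,39,46],87.1)"
```

```text
pos [435.1  38.6  83.3] rot [-9.102e+01 -6.000e-02  8.709e+01] F [-0.6  0.2 -0.8] gap -0.0 t 8.5667
shift mm [  4.9   0.4 -37.3] turn [-0.01  1.02  0.01]
```

Call:
arm_command(
  commands=[
    [0,[0,0,-0.5],[0,1,0]],
    [0,[0,0,-0.4],[0,0.5,0]],
    [0,[0,0,-0.2],[0,0,0]],
    [0,[0,0,0],[0,0,0]],
  ],
)

```text
time: 8.9
tool_pos: [439.4, 38.4, 52.5]
tcp_rot: [-89.7, 0.0, 87.1]
ft_force: [-1.2, -0.1, 0.2]
finger_gap: -0.3
```

```bash
python3 -c "
from h import *
need([460,38,46],87.1)"
```

```text
pos [439.4  38.4  52.5] rot [-89.68   0.    87.07] F [-1.2 -0.1  0.2] gap -0.3 t 8.9
shift mm [20.6 -0.4 -6.5] turn [-0.01 -0.32  0.03]
```

Call:
arm_command(
  commands=[
    [0,[0.2,0,-0.15],[0,-0.3,0]],
    [0,[0.3,0,-0.05],[0,0,0]],
    [0,[0.3,0,0],[0,0,0]],
    [0,[0.2,0,0],[0,0,0]],
  ],
)

```text
time: 9.23
tool_pos: [473.4, 38.4, 49.1]
tcp_rot: [-90.3, -0.0, 87.1]
ft_force: [-1.1, -0.1, -0.7]
finger_gap: -0.0
```

Call:
arm_command(
  commands=[
    [0,[0.2,-0.01,0],[0,0,0]],
    [0,[0.2,-0.01,0],[0,0,0]],
    [0,[0.2,-0.01,0],[0,0,0]],
    [0,[0.2,-0.01,0],[0,0,0]],
  ],
)

```text
time: 9.57
tool_pos: [500.3, 37.2, 50.3]
tcp_rot: [-90.4, -0.0, 87.1]
ft_force: [-1.3, -0.7, -0.5]
finger_gap: -0.1
```

```bash
python3 -c "
from h import *
need([500,36,46],87.1)"
```

```text
pos [500.3  37.2  50.3] rot [-9.038e+01 -3.000e-02  8.708e+01] F [-1.3 -0.7 -0.5] gap -0.1 t 9.5667
shift mm [-0.3 -1.2 -4.3] turn [-0.01  0.38  0.02]
```

Call:
arm_command(
  commands=[
    [0,[0.2,-0.04,-0.08],[0,0.4,0]],
    [0,[0.2,-0.03,-0.05],[0,0.1,0]],
    [0,[0.2,-0.01,-0.02],[0,0.1,0]],
    [0,[0.2,-0.01,-0.02],[0,0.1,0]],
    [0,[0.2,-0.01,-0.02],[0,0.1,0]],
  ],
)

```text
time: 9.98
tool_pos: [533.8, 34.0, 45.2]
tcp_rot: [-89.6, 0.0, 87.1]
ft_force: [-1.6, -0.3, -0.0]
finger_gap: -0.3
```

Call:
arm_command(
  commands=[
    [0,[0.2,-0.01,-0.02],[0,0.1,0]],
    [0,[0.15,-0.01,-0.02],[0,0.1,0]],
    [0,[0.15,-0.01,-0.02],[0,0.1,0]],
    [0,[0.1,-0.01,0],[0,0,0]],
  ],
)

```text
time: 10.32
tool_pos: [554.5, 32.7, 43.2]
tcp_rot: [-89.3, 0.0, 87.1]
ft_force: [-2.2, 0.7, 1.8]
finger_gap: -0.1
```

```bash
python3 - <<'E'
from h import *
need([570,32.5,46],87.1)
s=snapshot("side")
cv2.imwrite("pics/mid.png",cv2.resize(s[160:240,230:330],(600,480),interpolation=cv2.INTER_CUBIC))
E
```

```text
pos [554.5  32.7  43.2] rot [-8.928e+01  2.000e-02  8.708e+01] F [-2.2  0.7  1.8] gap -0.1 t 10.3167
shift mm [15.5 -0.2  2.8] turn [-0.02 -0.72  0.02]
```

View pics/mid.png

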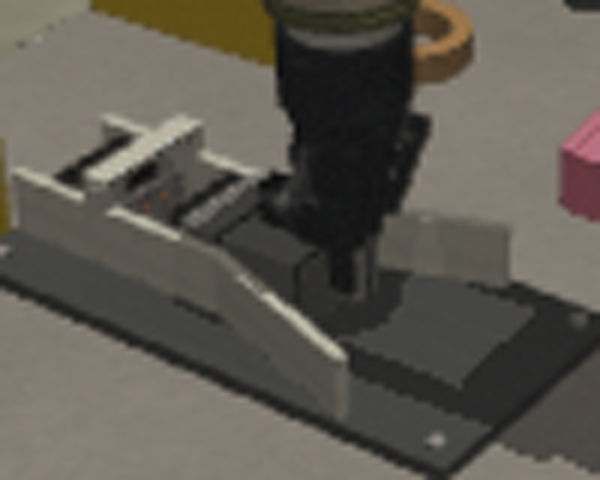

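The pack has its nose entering the straight channel at about (210,210), square, with the fingers on its rear face. I'll continue in smaller steps.

Call:
arm_command(
  commands=[
    [0,[0.12,-0.005,0.08],[0,-0.5,0]],
    [0,[0.12,-0.005,0],[0,0,0]],
    [0,[0.12,-0.005,0],[0,0,0]],
    [0,[0.12,-0.005,0],[0,0,0]],
  ],
)

```text
time: 10.7
tool_pos: [569.5, 32.1, 45.4]
tcp_rot: [-89.8, -0.0, 87.1]
ft_force: [-1.6, 0.1, 0.6]
finger_gap: 0.1
```

Call:
arm_command(
  commands=[
    [0,[0.12,-0.005,0],[0,0,0]],
    [0,[0.12,-0.005,0],[0,0,0]],
    [0,[0.1,-0.005,0],[0,0,0]],
  ],
)

```text
time: 10.95
tool_pos: [580.7, 31.5, 45.4]
tcp_rot: [-89.8, -0.0, 87.1]
ft_force: [-0.9, -0.7, -0.1]
finger_gap: -0.2
```

Call:
arm_command(
  commands=[
    [0,[0.1,-0.005,0],[0,0,0]],
    [0,[0.1,-0.005,0],[0,0,0]],
  ],
)

```text
time: 11.12
tool_pos: [587.4, 31.2, 45.4]
tcp_rot: [-89.8, -0.0, 87.1]
ft_force: [-1.4, 0.5, 0.1]
finger_gap: 0.1
```

Call:
arm_command(
  commands=[
    [0,[0.06,-0.003,0],[0,0,0]],
    [0,[0.06,-0.003,0],[0,0,0]],
  ],
)

```text
time: 11.28
tool_pos: [591.7, 31.0, 45.4]
tcp_rot: [-89.8, 0.0, 87.1]
ft_force: [-5.0, 0.8, 1.5]
finger_gap: -0.2
```

Call:
arm_command(
  commands=[
    [0,[0.05,-0.003,0],[0,0,0]],
    [0,[0.05,-0.003,0],[0,0,0]],
  ],
)

```text
time: 11.45
tool_pos: [593.3, 31.0, 45.3]
tcp_rot: [-89.5, -0.0, 87.1]
ft_force: [-8.1, 0.3, 6.1]
finger_gap: 0.1
```

The bar was met at TCP x≈591. Feeling onwards in steps of about 1.2 mm.

Call:
arm_command(
  commands=[
    [0,[0.05,-0.003,0.02],[0,-0.2,0]],
    [0,[0.05,-0.003,0.01],[0,0,0]],
  ],
)

```text
time: 11.62
tool_pos: [593.8, 31.0, 45.2]
tcp_rot: [-89.4, -0.0, 87.1]
ft_force: [-8.5, 0.2, 5.8]
finger_gap: 0.1
```

Call:
arm_command(
  commands=[
    [0,[0.05,-0.003,0],[0,0,0]],
    [0,[0.05,-0.003,0],[0,0,0]],
  ],
)

```text
time: 11.78
tool_pos: [594.4, 31.0, 44.8]
tcp_rot: [-89.0, 0.0, 87.1]
ft_force: [-8.1, 0.1, 6.0]
finger_gap: -0.1
```

Call:
arm_command(
  commands=[
    [0,[0.05,-0.003,0],[0,0,0]],
    [0,[0.05,-0.003,0],[0,0,0]],
  ],
)

```text
time: 11.95
tool_pos: [595.1, 31.0, 44.7]
tcp_rot: [-88.7, 0.0, 87.1]
ft_force: [-10.4, -0.3, 6.2]
finger_gap: 0.4
```

Call:
arm_command(
  commands=[
    [0,[0.05,-0.003,0.05],[0,-0.8,0]],
    [0,[0.05,-0.003,0.05],[0,-0.8,0]],
  ],
)

```text
time: 12.12
tool_pos: [595.7, 30.9, 45.9]
tcp_rot: [-90.0, -0.1, 87.1]
ft_force: [-4.8, 0.8, -3.9]
finger_gap: -0.0
```

Call:
arm_command(
  commands=[
    [0,[0.06,-0.003,0.05],[0,-0.8,0]],
    [0,[0.06,-0.003,0.05],[0,-0.8,0]],
  ],
)

```text
time: 12.28
tool_pos: [595.8, 30.9, 46.2]
tcp_rot: [-91.1, -0.1, 87.1]
ft_force: [-5.8, -0.5, -4.6]
finger_gap: 0.1
```

Call:
arm_command(
  commands=[
    [0,[0.08,-0.003,-0.02],[0,0.6,0]],
    [0,[0.08,-0.003,0],[0,0.3,0]],
  ],
)

```text
time: 12.45
tool_pos: [597.2, 31.0, 44.3]
tcp_rot: [-89.9, -0.1, 87.2]
ft_force: [-8.4, 0.1, 5.8]
finger_gap: -0.1
```

Call:
arm_command(
  commands=[
    [0,[0.08,-0.003,0],[0,-0.1,0]],
    [0,[0.08,-0.003,0.02],[0,-0.2,0]],
  ],
)

```text
time: 12.62
tool_pos: [599.5, 30.9, 44.0]
tcp_rot: [-89.7, -0.1, 87.2]
ft_force: [-6.5, -0.9, 0.1]
finger_gap: -0.1
```

Call:
arm_command(
  commands=[
    [0,[0.07,-0.003,0.02],[0,-0.2,0]],
    [0,[0.07,-0.003,0.02],[0,-0.2,0]],
  ],
)

```text
time: 12.78
tool_pos: [601.2, 30.8, 44.0]
tcp_rot: [-89.7, -0.1, 87.2]
ft_force: [-8.0, -0.6, 3.2]
finger_gap: -0.3
```

Call:
arm_command(
  commands=[
    [0,[0.07,-0.003,0.02],[0,-0.2,0]],
  ],
)

```text
time: 12.87
tool_pos: [601.9, 30.7, 44.0]
tcp_rot: [-89.7, -0.1, 87.2]
ft_force: [-7.2, -0.3, 2.7]
finger_gap: 0.1
```

Call:
arm_command(
  commands=[
    [0,[0.07,-0.003,0.02],[0,-0.2,0]],
  ],
)

```text
time: 12.95
tool_pos: [602.7, 30.7, 44.0]
tcp_rot: [-89.7, -0.1, 87.2]
ft_force: [-6.9, 0.5, 2.0]
finger_gap: 0.2
```

Call:
arm_command(
  commands=[
    [0,[0.07,-0.003,0.02],[0,-0.2,0]],
  ],
)

```text
time: 13.03
tool_pos: [603.5, 30.6, 44.0]
tcp_rot: [-89.7, -0.1, 87.2]
ft_force: [-6.8, -0.6, 2.6]
finger_gap: -0.0
```

Call:
arm_command(
  commands=[
    [0,[0.07,-0.003,0.02],[0,-0.2,0]],
  ],
)

```text
time: 13.12
tool_pos: [603.7, 30.6, 43.9]
tcp_rot: [-89.7, -0.1, 87.2]
ft_force: [-14.4, 0.3, 7.7]
finger_gap: -0.0
```

Call:
arm_command(
  commands=[
    [0,[0.07,-0.003,0.02],[0,-0.2,0]],
  ],
)

```text
time: 13.2
tool_pos: [603.7, 30.6, 44.0]
tcp_rot: [-89.6, -0.1, 87.2]
ft_force: [-13.3, -1.3, 8.0]
finger_gap: 0.1
```

The end stop is at x≈603.7, with the force rising to 14 N and no further motion. Raising the push to 20 N.

Call:
arm_command(
  commands=[
    [0,[0.09,-0.003,0.03],[0,-0.2,0]],
  ],
)

```text
time: 13.28
tool_pos: [603.7, 30.6, 44.0]
tcp_rot: [-89.4, -0.1, 87.2]
ft_force: [-15.3, -0.8, 7.8]
finger_gap: 0.1
```

Call:
arm_command(
  commands=[
    [0,[0.1,-0.003,0.03],[0,-0.2,0]],
  ],
)

```text
time: 13.37
tool_pos: [603.7, 30.6, 44.0]
tcp_rot: [-89.2, -0.1, 87.2]
ft_force: [-17.8, -0.2, 9.2]
finger_gap: -0.2
```

Call:
arm_command(
  commands=[
    [0,[0.115,-0.003,0.04],[0,-0.2,0]],
  ],
)

```text
time: 13.45
tool_pos: [603.7, 30.7, 44.1]
tcp_rot: [-88.9, -0.1, 87.2]
ft_force: [-17.7, -0.2, 8.3]
finger_gap: 0.1
```

Call:
arm_command(
  commands=[
    [0,[0.115,-0.003,0.04],[0,-0.2,0]],
  ],
)

```text
time: 13.53
tool_pos: [603.7, 30.6, 44.1]
tcp_rot: [-88.6, -0.1, 87.2]
ft_force: [-17.7, -0.7, 8.6]
finger_gap: -0.2
```

Call:
arm_command(
  commands=[
    [0,[0.135,-0.003,0.05],[0,-0.3,0]],
  ],
)

```text
time: 13.62
tool_pos: [603.7, 30.6, 44.2]
tcp_rot: [-88.4, -0.0, 87.3]
ft_force: [-20.5, -1.2, 7.9]
finger_gap: -0.1
```

Call:
arm_command(
  commands=[
    [0,[0.14,-0.003,0.06],[0,-0.3,0]],
  ],
)

```text
time: 13.7
tool_pos: [603.6, 30.6, 44.3]
tcp_rot: [-88.1, -0.0, 87.3]
ft_force: [-18.4, -0.2, 4.7]
finger_gap: 0.4
```

Call:
arm_command(
  commands=[
    [0,[0.14,-0.003,0.06],[0,-0.3,0]],
  ],
)

```text
time: 13.78
tool_pos: [603.6, 30.6, 44.3]
tcp_rot: [-87.8, -0.0, 87.3]
ft_force: [-18.2, -0.8, 6.1]
finger_gap: 0.1
```

Call:
arm_command(
  commands=[
    [0,[0.155,-0.003,0.06],[0,-0.3,0]],
  ],
)

```text
time: 13.87
tool_pos: [603.6, 30.6, 44.3]
tcp_rot: [-87.5, -0.0, 87.3]
ft_force: [-22.3, 0.8, 9.6]
finger_gap: 0.0
```

Call:
arm_command(
  commands=[
    [0,[0.16,-0.003,0.06],[0,-0.3,0]],
  ],
)

```text
time: 13.95
tool_pos: [603.6, 30.7, 44.4]
tcp_rot: [-87.1, 0.0, 87.3]
ft_force: [-23.3, -0.2, 10.5]
finger_gap: -0.2
```

Pressed firmly: 20–23 N at the wrist and no movement. Backing straight off, then up and clear.

Call:
arm_command(
  commands=[
    [0,[-0.15,0,0],[0,0,0]],
    [0,[-0.3,0,0],[0,0,0]],
    [0,[-0.6,0,0],[0,0,0]],
    [0,[-0.8,0,0.2],[0,0,0]],
    [0,[-0.8,0,0.6],[0,0,0]],
  ],
)

```text
time: 14.37
tool_pos: [523.2, 30.3, 65.7]
tcp_rot: [-87.0, 0.0, 87.3]
ft_force: [-1.0, 1.2, 0.4]
finger_gap: 0.6
```

Call:
arm_command(
  commands=[
    [0,[-0.5,0,1],[0,0,0]],
    [0,[0,-0.5,1],[0,0,0]],
    [0,[0,-1,1],[0,0,0]],
    [0,[0,-1,1],[0,0,0]],
    [0,[0,-1,0.5],[0,0,0]],
  ],
)

```text
time: 14.78
tool_pos: [500.9, -72.1, 204.2]
tcp_rot: [-86.7, -0.0, 87.8]
ft_force: [0.9, 0.1, 0.1]
finger_gap: -0.1
```

Call:
arm_command(
  commands=[
    [0,[0,-1,0],[0,0,0]],
    [0,[0,-1,0],[0,0,0]],
    [0,[0,-1,0],[0,0,0]],
    [0,[0,-1,0],[0,0,0]],
    [0,[0,0,0],[0,0,0]],
  ],
)

```text
time: 15.2
tool_pos: [505.9, -204.6, 216.0]
tcp_rot: [-87.9, 0.5, 87.7]
ft_force: [-0.7, 0.2, 0.7]
finger_gap: -0.5
```

```bash
python3 - <<'E'
from h import *
need([0,0,0],87.1)
t,s=snapshot("top"),snapshot("side")
cv2.imwrite("pics/endfull.png",t)
a=cv2.resize(t[95:245,230:350],(480,600),interpolation=cv2.INTER_CUBIC);b=cv2.resize(s[160:240,230:310],(320,320),interpolation=cv2.INTER_CUBIC)
f=np.zeros((600,800,3),np.uint8);f[:,:480]=a;f[:320,480:]=b;f[350:550,480:]=cv2.resize(t,(320,200));cv2.imwrite("pics/end.png",f)
E
```

```text
pos [ 505.9 -204.6  216. ] rot [-87.92   0.5   87.65] F [-0.7  0.2  0.7] gap -0.5 t 15.2
shift mm [-505.9  204.6 -216. ] turn [ 0.4  -2.1  -0.54]
```

View pics/end.png

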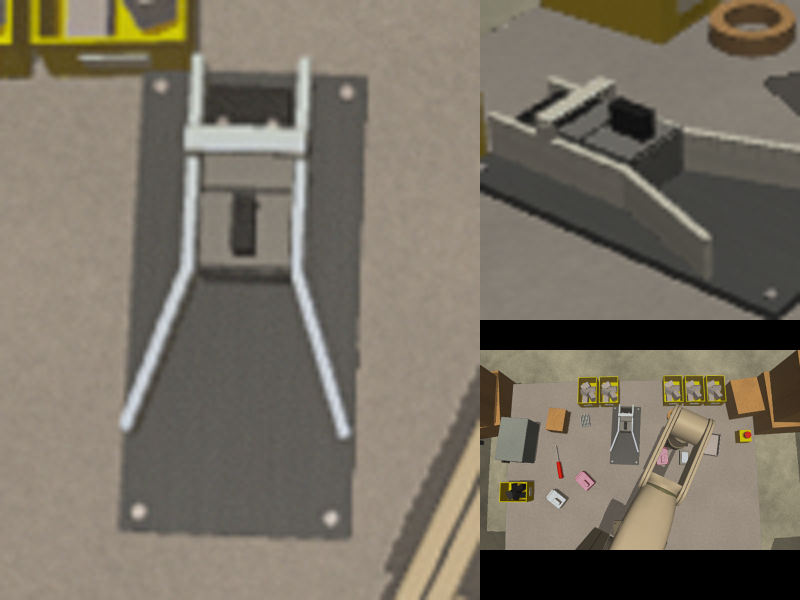

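The final view shows the pack flat and square between the straight guides, rear face at about row 270 px and nose under the bridge at about row 140 px. The rib is clear of the bridge and the bystanders I can see are unmoved. The pack's middle works out about 42 mm short of the bridge, within the expected 26–54 mm.

```bash
python3 -c "
from bench import *
print(hand_in(), sense()['time'])"
```

```text
the job is handed in; nothing more can be done
the job is handed in; nothing more can be done
```

The battery pack is home on the contact bar's end stop, released, and the job is handed in after about 15 s of robot time. I lifted it by the rib, set it down in the wide mouth nose first, let go, and pushed it in with shut fingers low on its rear face.

- **End stop:** the bar was met at TCP x ≈ 591 mm and slid at about 7–8 N (up to 10 N where the fingers pressed down). It stopped dead at about 603.7 mm, so it travelled about 12–13 mm. The pack's middle is then about 42 mm short of the bridge, inside the 26–54 mm range.
- **Press force:** I pressed with 18–23 N at the wrist, 23.3 N at the highest reading. The load on the bar itself was not measured. It should be a few newtons less, because the fingers also pressed down about 8–10 N and the pack rubs on the plate. Readings came only once per control step.
- **Final view:** the pack is flat and square between the guides and under the bridge, with the arm well clear. The bystanders in view looked unmoved; the arm hid the tape and spool in the last top view.
- **Disagreement:** the camera heights came out 3–4 mm low for both pack and cradle, so I used the bench height given in the text, which the set-down contact confirmed.

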